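# Set the taper plug in the chuck and leave the closing ring a quarter turn slack

## Robot

A 6-joint arm with a two-finger parallel gripper is mounted at the origin on the work surface. World frame = base frame: x ahead of the robot, y to its left, z up, the work surface at z = 0. Lengths are in m, angles in rad, forces in N, time in s.
With the tool pointing down it reaches from about 0.375 to 0.75 m from the base axis. Payload 9 kg.
Tool frame: the origin (TCP) lies at the very end of the fingers, on their centre line; the grasp point (between the pads) lies 19 mm behind it; z points along the fingers, x is the direction in which the jaws open and shut, and the axes are right-handed (so a half turn about z gives the same grasp; the last joint's range is limited). The gripper opens to 85 mm and grips with 20 to 120 N. Pads are 22 mm wide; open, the fingers measure 114 mm over their backs; the gripper's body (76 mm by 85 mm) begins 54 mm behind the grasp point. The pads swing forward as they close: fully open they stand 13 mm farther back than shut.
Start: joints at [1.041, 0.104, 0.097, 1.564, 0, 1.353], TCP at [0.184, 0.571, 0.231] pointing down, gripper open.
Joint ranges: [-2.99, 2.99], [-0.84, 1.86], [-1.1, 1.16], [-1.84, 2.11], [-1.51, 1.56], [-3.14, 3.14]. Speed limits (rad/s): [2.22, 2.22, 2.57, 3.14, 3.14, 3.14].

## Interface

Orientations are given as a unit quaternion [x, y, z, w].
In Python, from workcell import ctrl gives the robot as it stands.
- The arm moves only by the tool move_arm, never from a script. Its argument "deltas" is a list of rows, each an object of numbers: "claw": the gripper's target within -1 to 1 (shut at 1, half-way at 0, fully open at -1); "dx", "dy", "dz": the shift along the tool's x, y, z in mm; "turn": the turn about the tool's z in rad. A call has 1 to 8 rows; each row is the pose to reach, as a shift and turn from the pose measured when the call began, along the tool's axes at that moment; what a row does not reach only later rows make up. A row lasts 1/10 s, in which the tool goes at most 50 mm and 8.59 degrees, less where a joint would pass 70% of its speed; a pose out of reach is approached as far as the arm can. A call with a gripper value outside its range is refused whole. The fingers move at their own pace and stop on an object; "force" is the grip in N (left out, the last holds). Time passes only in rows, so rows that repeat a pose let the fingers close. It gives the time, the measured TCP pose, the force and the opening at its end, in the units of the state.
- ctrl.get_state(): the state, without advancing time (a new reading comes with each control period).
- ctrl.camera(name): name is "scene" or "top" or "wrist"; returns (picture, depth): 420x560x3 uint8, red, green, blue; 420x560 float32, m along the optical axis (not along the pixel's ray), 0 where there is no reading.
- ctrl.get_calibration(name): a dict with "fx", "fy", "cx", "cy" (pixels), "dist_coeffs" ([k1, k2, p1, p2, k3] as OpenCV has them; the pictures are not rectified), "pose" (4x4, takes a point from camera to world coordinates); the wrist camera has in their place "hand_eye" (4x4, takes a point from camera to tool coordinates, whose origin is the TCP and whose axes are the tool frame's). Camera axes: x right, y up, looking along -z (the intrinsics and any distortion apply to the point x, -y, -z); pixel columns grow to the right and rows downward; lengths in m; the calibration is good to about 2 mm. A picture is of the moment at which its call begins: read the wrist's pose just before it. get_calibration takes no time and is no camera call.
- ctrl.finish_job(): hands the job in, once; it reports no verdict.
Trained networks look in the newest picture that a camera, given by its name, has taken for a name from the list of things; names that differ only in an ending like _2 or _b are one class to them, and where a whole thing is asked for, a point or a joint stands for the part that bears it (a point fixed in the world has none). Each returns a list of dicts, best first, with "confidence" (0 to 1); they miss things now and then, are a little off and sometimes report something else, mostly with a low value. They report only what shows in the picture. A call takes as long as a camera call.
- ctrl.find_in(camera, thing): "point" ([x, y, z] in m, in the coordinates of the camera as it stood for that picture, good to about 4 mm: the middle of the surface that is visible of it).
- ctrl.spot_point(camera, thing): "point" ([x, y, z] in m, in the coordinates of the camera as it stood for that picture, good to about 4 mm: a listed point, or the origin of a listed thing).
The state is a dict: "t": time; "joints": joint angles; "joint_vel": joint speeds; "joint_torque": joint torques, N m; "eef_pos": TCP position; "ee_rot": TCP orientation; "contact_force": force on the tool from outside, world axes, zero at the start; "torque": the same for the moment, N m; "finger_gap": opening from 0.0 (shut) to 1.0 (fully open).
Only numpy, scipy, OpenCV 4.12 (cv2) and the standard library are available. Lean on these libraries where they do the work, as an engineer would, in place of code of your own. Each camera call takes 0.05 s, during which the arm holds its last target. There are 200 camera calls.

## Task

Take the plain taper plug from the wooden rack, set it upright and fully home in the mouth of the upright chuck and let go of it; then screw the chuck's knurled closing ring down (clockwise from above) until it bottoms out, and back it off a quarter turn so the plug stays just free. Finish while still gripping the ring at that setting: do not let go of it at the end. Leave the other tools, the jar and the hammer where they are.

Things in the scene. Friction and masses are not known exactly. Their poses are not given: they have to be found in the camera images.
- plug_center (a point): Centre (half-way up) of the loose steel taper plug, 67 mm tall, about 0.17 kg; z is its axis, up. From this point: tapered foot (16 mm across at the tip, 24 mm at its top) from 33.5 to 3.5 mm below; flange 31 mm across from 3.5 mm below to 1.5 mm above; plain round stem 16 mm across from 1.5 to 33.5 mm above. It starts upright in a hole of the rack, flange on the wood.
- plug: The same taper plug; origin at the centre of the foot's tip (33.5 mm below plug_center), z up along its axis.
- rack: Fixed wooden rack block, 60 x 240 x 40 mm; origin at the centre of its underside on the table, y along the row. Three 28 mm holes in its top at y = -75, 0 and 75 mm; the plug, the face mill and the end mill stand in them in any order.
- chuck_mouth (a point): Centre of the chuck's round mouth, 70 mm above the table; z up. The fixed chuck is a dark steel tube, 36 mm outside, bore 27 mm and 32 mm deep, on a collar 45 mm across (20 to 54 mm above the table) and a 100 x 100 x 20 mm foot. The plug's flange comes to rest on this rim: home, plug_center is 3.5 mm above this point.
- closing_ring: Knurled steel ring round the chuck's mouth, already started on its thread: 52 mm outside, 39 inside, 22 high; origin at the centre of its underside, 54 mm above the table when bottomed, z up. A dark dot on its top marks its x. Bottomed, its top is 6 mm above the chuck's rim: the plug's flange sits inside it, 1 mm below its top, and the stem stands 31 mm out of it.
- ring_center (a point): Centre of the closing ring, half-way up (11 mm below its top), on the chuck's axis; the place to grip it across its outside from above.
- closing_turn (a joint): Turn of the closing ring in rad: 0 when bottomed out on its hard stop, growing as it is backed off (counter-clockwise from above). It starts between 1.9 and 2.9. The thread's pitch is 4 mm a turn, so the ring rises 0.64 mm per rad; it turns with light friction (about 0.06 N m) and stays where it is left.
- face_mill_center (a point): Bystander in the rack: a face mill with the same foot and flange and a dark head 42 mm across and 20 mm high, its top 65 mm above its foot's tip. The point is 33.5 mm above the tip.
- end_mill_center (a point): Bystander in the rack: an end mill with the same foot and flange and a thin dark stem 10 mm across and 50 mm tall. The point is 33.5 mm above its foot's tip.
- jar: Bystander: white plastic jar, 60 mm across, 100 mm tall, standing; origin at the centre of its underside.
- hammer: Bystander: hammer lying on the table, about 260 mm long, head 90 mm wide and 26 mm high; origin at its middle, on the table, x along it towards the head.

How it is judged:
By the outcome, as a careful person would: the job done as asked, in the order asked, and still so for the second after the job is handed in, while the arm keeps its last pose, push and grip.
It also fails if it takes over 67 s, if anything falls off the work surface, if the arm or the gripper's body presses on something with over 40 N, if the wrist force passes 120 N, or if a joint passes its speed limit or range.

## Working session

There is one attempt and no reset: what is moved stays moved. The work goes in short steps, Python scripts to look and compute and a tool call to move; the robot and the scene stay as the last step left them, time stands still between calls to the robot, and variables do not carry over. Pictures are saved under pics/ and viewed, on a budget of 10 in all, crops included, one or two more only if the job needs it, and the job is handed in when it is done.

Besides the shell and the picture viewer there is one more tool, called after "Call:" by a JSON object that holds its "op" and its "data", one argument or row to a line. move_arm: Moves the arm, as the interface text tells. Its arguments: {"type":"object","properties":{"deltas":{"type":"array","items":{"type":"object","properties":{"claw":{"type":"number"},"dx":{"type":"number"},"dy":{"type":"number"},"dz":{"type":"number"},"turn":{"type":"number"}}}},"force":{"type":"number"}},"required":["deltas"]}

```bash
mkdir -p pics; cat > h.py <<'E'
import numpy as np, cv2
from scipy.spatial.transform import Rotation as R
from workcell import ctrl
def T_tool(s=None):
    s=s or ctrl.get_state(); T=np.eye(4); T[:3,:3]=R.from_quat(s['ee_rot']).as_matrix(); T[:3,3]=s['eef_pos']; return T
def cam(name):
    T=T_tool(); c=ctrl.get_calibration(name)
    P=T@np.array(c['hand_eye']) if name=='wrist' else np.array(c['pose'])
    im,d=ctrl.camera(name); return im,d,P,c
def save(im,n): cv2.imwrite('pics/'+n,cv2.cvtColor(im,cv2.COLOR_RGB2BGR))
def world(P,p): return (P@np.r_[p,1])[:3]
def cloud(d,P,c):
    K=np.array([[c['fx'],0,c['cx']],[0,c['fy'],c['cy']],[0,0,1]])
    v,u=np.mgrid[:d.shape[0],:d.shape[1]]
    n=cv2.undistortPoints(np.stack([u,v],-1).reshape(-1,1,2).astype(float),K,np.array(c['dist_coeffs']))[:,0].reshape(*d.shape,2)
    X=np.stack([n[...,0]*d,-n[...,1]*d,-d,np.ones_like(d)],-1)@P.T
    return np.where(d[...,None]>0,X[...,:3],np.nan)
def tool(w): # world point to tool coordinates mm
    return (np.linalg.inv(T_tool())@np.r_[w,1])[:3]*1000
E
python3 - <<'E'
from h import *
np.set_printoptions(precision=4,suppress=True)
s=ctrl.get_state(); print(s); print(T_tool())
for n in('scene','top'):
    im,d,P,c=cam(n); save(im,n+'0.png'); print(n,P[:3,3])
    for th in('plug_center','rack','chuck_mouth','ring_center','closing_ring','face_mill_center','end_mill_center','jar','hammer'):
        print(th,[(np.round(world(P,r['point']),4),round(r['confidence'],2)) for r in ctrl.spot_point(n,th)[:2]])
E
```

```text
{'t': 0.0, 'joints': array([ 1.0413,  0.1047,  0.0965,  1.5639, -0.    ,  1.3531]), 'joint_vel': array([ 0.0002,  0.0001, -0.0018,  0.0001,  0.0007, -0.0003]), 'joint_torque': array([  0.0006, -55.6931,  50.3649,   0.017 ,  -0.0003,   0.    ]), 'eef_pos': array([0.1839, 0.5708, 0.2305]), 'ee_rot': array([ 0.8083,  0.5887, -0.0006,  0.0003]), 'contact_force': array([-0.9064,  0.0008, -0.5759]), 'torque': array([ 0.0464, -0.0024,  0.0019]), 'finger_gap': 1.0040542724950154}
[[ 0.3068  0.9518 -0.0007  0.1839]
 [ 0.9518 -0.3068 -0.0012  0.5708]
 [-0.0013 -0.0003 -1.      0.2305]
 [ 0.      0.      0.      1.    ]]
scene [1.1756 0.0364 0.4831]
plug_center [(array([0.5016, 0.1558, 0.0409]), 0.5)]
rack [(array([0.5196, 0.2258, 0.0021]), 0.92)]
chuck_mouth [(array([ 0.5767, -0.2305,  0.0707]), 0.71)]
ring_center [(array([0.4985, 0.1548, 0.0406]), 0.58)]
closing_ring [(array([ 0.5777, -0.2325,  0.0554]), 0.9), (array([ 0.5766, -0.2302,  0.066 ]), 0.63)]
face_mill_center [(array([0.5193, 0.2256, 0.0442]), 0.93), (array([ 0.5762, -0.2278,  0.0653]), 0.58)]
end_mill_center [(array([0.5418, 0.3036, 0.0443]), 0.64), (array([ 0.5748, -0.2297,  0.0528]), 0.6)]
jar [(array([ 0.7109, -0.3221, -0.0003]), 0.89)]
hammer [(array([ 0.6867,  0.0976, -0.0024]), 0.57)]
top [ 0.4954 -0.015   1.2012]
plug_center [(array([0.4935, 0.1576, 0.0421]), 0.46)]
rack [(array([0.5181, 0.2283, 0.0009]), 0.92)]
chuck_mouth [(array([ 0.5734, -0.2297,  0.0713]), 0.77)]
ring_center [(array([ 0.5691, -0.2289,  0.0665]), 0.63)]
closing_ring [(array([ 0.5716, -0.2277,  0.0525]), 0.74)]
face_mill_center [(array([0.5157, 0.228 , 0.0442]), 0.78)]
end_mill_center [(array([0.5404, 0.2992, 0.045 ]), 0.53), (array([0.495 , 0.1567, 0.0427]), 0.25)]
jar [(array([ 0.7063, -0.3212, -0.0011]), 0.93)]
hammer [(array([ 0.6801,  0.0936, -0.0005]), 0.91), (array([0.4926, 0.1567, 0.0105]), 0.32)]
```

View pics/scene0.png

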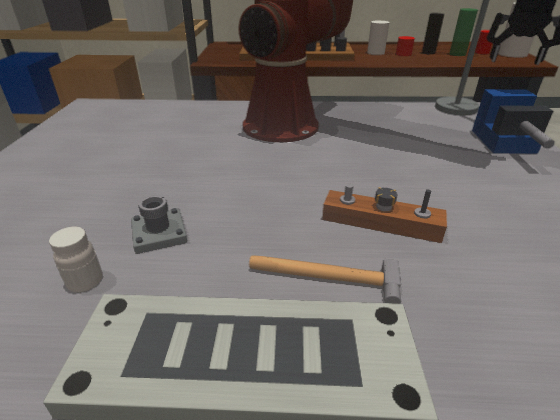

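View pics/top0.png

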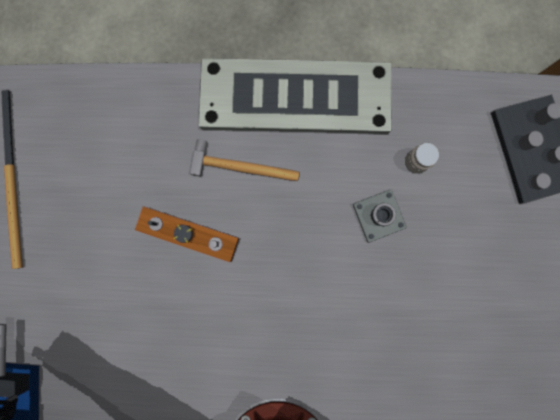

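The scene picture shows the plain plug at the rack's near end, px (348,192), with the face mill in the middle and the end mill at the far end. In the top picture the plug is at (215,243) and the chuck at (384,215). The networks agree on both. I'm moving to hover over the plug with the jaws across the row.

Call:
{"op": "move_arm", "data": {
  "deltas": [
    {"claw":-1,"dx":-20,"dy":28,"turn":-0.1},
    {"claw":-1,"dx":-47,"dy":68,"turn":-0.25},
    {"claw":-1,"dx":-75,"dy":107,"turn":-0.4},
    {"claw":-1,"dx":-102,"dy":146,"turn":-0.54},
    {"claw":-1,"dx":-130,"dy":185,"turn":-0.69},
    {"claw":-1,"dx":-157,"dy":224,"turn":-0.83},
    {"claw":-1,"dx":-184,"dy":263,"turn":-0.98},
    {"claw":-1,"dx":-200,"dy":285,"turn":-1.1}
  ]
}}

```text
invalid input
```

```bash
python3 - <<'E'
from h import *
s=ctrl.get_state();print(s['t'],s['eef_pos'],s['joints'],R.from_quat(s['ee_rot']).as_euler('zyx'))
print(tool([.497,.157,.2305]), np.arctan2(*T_tool()[:2,0][::-1]))
E
```

```text
1.0 [0.18408789 0.57110698 0.23133977] [1.04127255e+00 1.04104159e-01 9.73209093e-02 1.56389079e+00
 7.55865955e-06 1.35307487e+00] [-1.25899402e+00  5.52476787e-05 -3.14148329e+00]
[-298.14628459  424.86164631    0.81176862] 1.2589940137293083
```

Call:
{"op": "move_arm", "data": {
  "deltas": [
    {"claw":-1,"dx":-20,"dy":28,"dz":0,"turn":-0.1},
    {"claw":-1,"dx":-47,"dy":68,"dz":0,"turn":-0.25},
    {"claw":-1,"dx":-75,"dy":107,"dz":0,"turn":-0.4},
    {"claw":-1,"dx":-102,"dy":146,"dz":0,"turn":-0.54},
    {"claw":-1,"dx":-130,"dy":185,"dz":0,"turn":-0.69},
    {"claw":-1,"dx":-157,"dy":224,"dz":0,"turn":-0.83},
    {"claw":-1,"dx":-184,"dy":263,"dz":0,"turn":-0.98},
    {"claw":-1,"dx":-200,"dy":285,"dz":0,"turn":-1.1}
  ],
  "force": 40
}}

```text
t: 1.8
eef_pos: [0.392, 0.296, 0.2315]
ee_rot: [0.408, 0.913, 0.0, 0.0]
contact_force: [0.2, 0.6, 0.2]
finger_gap: 1.001
```

```bash
python3 - <<'E'
from h import *
s=ctrl.get_state();print(s['t'],s['eef_pos'],s['joints'])
print(tool([.497,.157,.2305]), np.arctan2(*T_tool()[:2,0][::-1]))
E
```

```text
1.8 [0.39201775 0.29604067 0.23152417] [ 3.79776151e-01 -2.29541941e-01 -2.23244288e-01  1.57634889e+00
  6.97768494e-05 -3.50951961e-01]
[-173.60822839  -14.61907753    1.04668403] 2.301524395747523
```

Call:
{"op": "move_arm", "data": {
  "deltas": [
    {"claw":-1,"dx":-40,"dy":-4,"dz":0,"turn":-0.13},
    {"claw":-1,"dx":-80,"dy":-7,"dz":0,"turn":-0.26},
    {"claw":-1,"dx":-120,"dy":-10,"dz":10,"turn":-0.39},
    {"claw":-1,"dx":-155,"dy":-13,"dz":20,"turn":-0.5},
    {"claw":-1,"dx":-174,"dy":-15,"dz":30,"turn":-0.54},
    {"claw":-1,"dx":-174,"dy":-15,"dz":30,"turn":-0.54},
    {"claw":-1,"dx":-174,"dy":-15,"dz":30,"turn":-0.54}
  ]
}}

```text
t: 2.5
eef_pos: [0.4967, 0.1565, 0.2016]
ee_rot: [0.15, 0.989, 0.0, -0.0]
contact_force: [0.5, 0.3, 0.2]
finger_gap: 1.002
```

```bash
python3 - <<'E'
from h import *
np.set_printoptions(precision=4,suppress=True)
im,d,P,c=cam('wrist'); save(im,'w1.png'); print(T_tool(),P[:3,3],P[:3,2])
for th in('plug_center','face_mill_center','end_mill_center'):
    print(th,[(world(P,r['point']),round(r['confidence'],2)) for r in ctrl.spot_point('wrist',th)[:2]])
X=cloud(d,P,c).reshape(-1,3)
for lo,hi in((.073,.08),(.042,.048)):
    m=(np.abs(X[:,2]-(lo+hi)/2)<(hi-lo)/2)&(np.hypot(X[:,0]-.497,X[:,1]-.157)<.03)
    q=X[m]; print(len(q), q.mean(0),q.min(0),q.max(0), cv2.minEnclosingCircle(q[:,:2].astype(np.float32)) if len(q) else '')
E
```

```text
[[-0.9551  0.2963  0.0008  0.4967]
 [ 0.2963  0.9551  0.0006  0.157 ]
 [-0.0006  0.0008 -1.      0.202 ]
 [ 0.      0.      0.      1.    ]] [0.4731 0.0818 0.3437] [-0.0913 -0.2912  0.9523]
plug_center [(array([0.4949, 0.1594, 0.0427]), 0.71)]
face_mill_center [(array([0.5176, 0.23  , 0.0439]), 0.68)]
end_mill_center [(array([0.5355, 0.2996, 0.0414]), 0.66), (array([ 0.6807,  0.0947, -0.0027]), 0.66)]
236 [0.496  0.1575 0.0764] [0.4882 0.1502 0.0733] [0.5038 0.1656 0.0787] ((0.4961656630039215, 0.1579556167125702), 0.008094399236142635)
425 [0.495  0.154  0.0445] [0.4808 0.1424 0.042 ] [0.5118 0.1722 0.048 ] ((0.49628233909606934, 0.15786109864711761), 0.015682097524404526)
```

View pics/w1.png

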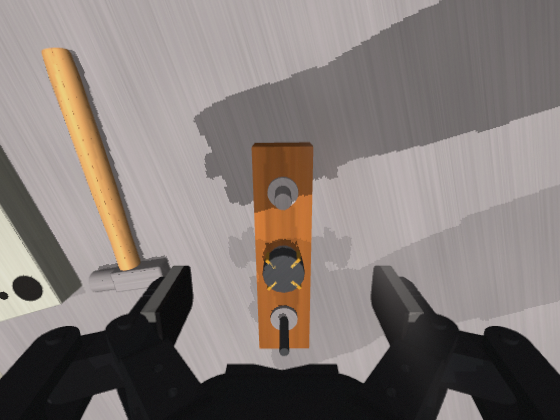

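The wrist picture shows the plug's stem top at (283,197), clear of the fingers. The depth circles of 8.1 and 15.7 mm radius match the stem and flange, and both put the axis at (0.4962, 0.1579). I'm descending to grip the upper stem.

Call:
{"op": "move_arm", "data": {
  "deltas": [
    {"claw":-1,"dx":0.7,"dy":0.8,"dz":25,"turn":0},
    {"claw":-1,"dx":0.7,"dy":0.8,"dz":60,"turn":0},
    {"claw":-1,"dx":0.7,"dy":0.8,"dz":95,"turn":0},
    {"claw":-1,"dx":0.7,"dy":0.8,"dz":125,"turn":0},
    {"claw":-1,"dx":0.7,"dy":0.8,"dz":145,"turn":0},
    {"claw":-1,"dx":0.7,"dy":0.8,"dz":151,"turn":0},
    {"claw":-1,"dx":0.7,"dy":0.8,"dz":151,"turn":0},
    {"claw":-1,"dx":0.7,"dy":0.8,"dz":151,"turn":0}
  ],
  "force": 60
}}

```text
t: 3.5
eef_pos: [0.4974, 0.1587, 0.0528]
ee_rot: [0.149, 0.989, 0.001, 0.002]
contact_force: [-0.3, -0.4, 0.3]
finger_gap: 0.999
```

Call:
{"op": "move_arm", "data": {
  "deltas": [
    {"claw":1,"dx":0,"dy":0,"dz":0,"turn":0},
    {"claw":1,"dx":0,"dy":0,"dz":0,"turn":0},
    {"claw":1,"dx":0,"dy":0,"dz":0,"turn":0},
    {"claw":1,"dx":0,"dy":0,"dz":0,"turn":0},
    {"claw":1,"dx":0,"dy":0,"dz":0,"turn":0},
    {"claw":1,"dx":0,"dy":0,"dz":0,"turn":0},
    {"claw":1,"dx":0,"dy":0,"dz":0,"turn":0},
    {"claw":1,"dx":0,"dy":0,"dz":0,"turn":0}
  ],
  "force": 60
}}

```text
t: 4.3
eef_pos: [0.4976, 0.1587, 0.053]
ee_rot: [0.149, 0.989, 0.001, 0.002]
contact_force: [-1.6, 0.1, 4.2]
finger_gap: 0.164
```

Call:
{"op": "move_arm", "data": {
  "deltas": [
    {"claw":1,"dx":0,"dy":0,"dz":-8,"turn":0},
    {"claw":1,"dx":0,"dy":0,"dz":-25,"turn":0},
    {"claw":1,"dx":0,"dy":0,"dz":-50,"turn":0},
    {"claw":1,"dx":0,"dy":0,"dz":-80,"turn":0},
    {"claw":1,"dx":0,"dy":0,"dz":-105,"turn":0},
    {"claw":1,"dx":0,"dy":0,"dz":-118,"turn":0},
    {"claw":1,"dx":0,"dy":0,"dz":-120,"turn":0}
  ]
}}

```text
t: 5.0
eef_pos: [0.4979, 0.1587, 0.1745]
ee_rot: [0.149, 0.989, 0.001, 0.003]
contact_force: [0.3, 0.1, -1.9]
finger_gap: 0.159
```

Call:
{"op": "move_arm", "data": {
  "deltas": [
    {"claw":1,"dx":-10,"dy":-15,"dz":0,"turn":0},
    {"claw":1,"dx":-30,"dy":-45,"dz":0,"turn":0},
    {"claw":1,"dx":-55,"dy":-80,"dz":0,"turn":0},
    {"claw":1,"dx":-80,"dy":-115,"dz":0,"turn":0},
    {"claw":1,"dx":-105,"dy":-150,"dz":0,"turn":0},
    {"claw":1,"dx":-130,"dy":-185,"dz":0,"turn":0},
    {"claw":1,"dx":-155,"dy":-220,"dz":0,"turn":0},
    {"claw":1,"dx":-170,"dy":-240,"dz":0,"turn":0}
  ]
}}

```text
t: 5.8
eef_pos: [0.5894, -0.1235, 0.1725]
ee_rot: [0.15, 0.989, 0.001, 0.002]
contact_force: [0.6, 0.7, -2.6]
finger_gap: 0.161
```

Call:
{"op": "move_arm", "data": {
  "deltas": [
    {"claw":1,"dx":-17,"dy":-20,"dz":0,"turn":0},
    {"claw":1,"dx":-17,"dy":-29,"dz":0,"turn":0},
    {"claw":1,"dx":-17,"dy":-29,"dz":0,"turn":0},
    {"claw":1,"dx":-17,"dy":-29,"dz":0,"turn":0}
  ]
}}

```text
t: 6.2
eef_pos: [0.5964, -0.1554, 0.1716]
ee_rot: [0.15, 0.989, 0.001, 0.001]
contact_force: [-0.4, 0.1, -2.3]
finger_gap: 0.164
```

```bash
python3 - <<'E'
from h import *
np.set_printoptions(precision=4,suppress=True)
s=ctrl.get_state(); print(s['joints'],s['finger_gap'])
im,d,P,c=cam('wrist'); save(im,'w2.png'); print(T_tool(),P[:3,3])
for th in('plug_center','plug','chuck_mouth','ring_center','closing_ring'):
    print(th,[(world(P,r['point']),round(r['confidence'],2)) for r in ctrl.spot_point('wrist',th)[:2]])
X=cloud(d,P,c).reshape(-1,3)
for lo,hi in((.073,.083),(.066,.073),(.05,.06),):
    m=(np.abs(X[:,2]-(lo+hi)/2)<(hi-lo)/2)&(np.hypot(X[:,0]-.575,X[:,1]+.23)<.045)
    q=X[m]; print(len(q))
    if len(q): print(q.mean(0),q.min(0),q.max(0), cv2.minEnclosingCircle(q[:,:2].astype(np.float32)))
E
```

```text
[-0.4683  0.148   0.0364  1.4582  0.0031 -1.7383] 0.16383896162192504
[[-0.9553  0.2956  0.0031  0.5967]
 [ 0.2956  0.9553  0.0019 -0.1551]
 [-0.0023  0.0028 -1.      0.1721]
 [ 0.      0.      0.      1.    ]] [ 0.5725 -0.2303  0.3136]
plug_center [(array([ 0.5994, -0.1561,  0.1637]), 0.81), (array([ 0.5954, -0.1545,  0.1289]), 0.49)]
plug [(array([ 0.5972, -0.1571,  0.128 ]), 0.79)]
chuck_mouth [(array([ 0.5765, -0.2285,  0.0727]), 0.91)]
ring_center []
closing_ring []
1897
[ 0.5733 -0.23    0.0764] [ 0.5474 -0.2556  0.073 ] [ 0.6001 -0.2024  0.079 ] ((0.5739241242408752, -0.22906376421451569), 0.026802634820342064)
962
[ 0.5737 -0.2296  0.0694] [ 0.5485 -0.2485  0.0661] [ 0.6    -0.2095  0.073 ] ((0.5740136504173279, -0.22958436608314514), 0.026304464787244797)
170
[ 0.5739 -0.2293  0.0552] [ 0.5543 -0.2485  0.0501] [ 0.5934 -0.2094  0.06  ] ((0.5737069845199585, -0.22896690666675568), 0.020009774714708328)
```

View pics/w2.png

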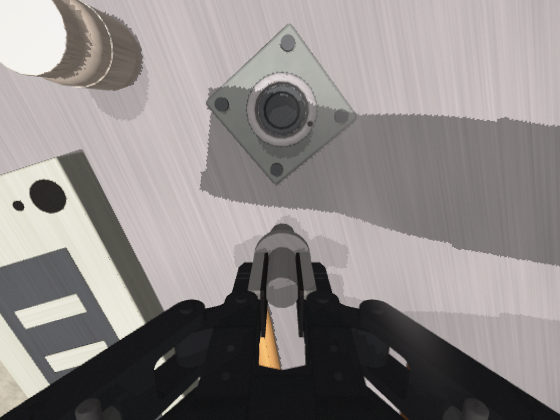

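The wrist picture shows the chuck mouth at (283,110), the ring's dot at (311,123) and the held plug upright at (283,260). The ring outline fits at (0.5738, -0.2293). Next I'm measuring the held plug's axis and tilt with the same camera.

```bash
python3 - <<'E'
from h import *
np.set_printoptions(precision=4,suppress=True)
im,d,P,c=cam('wrist'); X=cloud(d,P,c); Ti=np.linalg.inv(T_tool())
Y=((X-T_tool()[:3,3])@T_tool()[:3,:3])*1000
for r in range(215,312,5):
    row=Y[r,225:340]; m=(np.hypot(row[:,0],row[:,1])<20)&(row[:,2]>-40)&(row[:,2]<50)
    m&= np.abs(row[:,0])<18
    q=row[m]
    if len(q)>3: print(r,len(q),'x',q[:,0].min().round(1),q[:,0].max().round(1),'y',q[:,1].min().round(1),np.median(q[:,1]).round(1),'z',q[:,2].min().round(1),np.median(q[:,2]).round(1),q[:,2].max().round(1))
E
```

```text
225 13 x -3.2 4.4 y -9.3 -8.7 z 38.5 40.0 43.0
230 22 x -6.4 6.8 y -16.4 -12.8 z 12.3 21.3 40.9
235 35 x -8.6 9.8 y -15.5 -15.0 z 7.5 8.8 13.8
240 44 x -11.3 12.5 y -12.7 -12.2 z 7.5 8.6 12.5
245 51 x -12.9 14.1 y -9.9 -9.4 z 7.2 8.5 10.9
250 55 x -13.9 15.3 y -8.9 -6.5 z 3.3 8.3 12.0
255 57 x -13.0 15.7 y -11.3 -8.7 z -7.3 -2.1 9.8
260 58 x -13.1 13.7 y -11.1 -9.3 z -12.1 -8.5 1.6
265 75 x -17.7 17.8 y -11.4 -8.2 z -17.5 -11.4 -4.7
270 77 x -17.6 17.7 y -11.3 -8.6 z -21.8 -17.0 -9.5
275 80 x -18.0 17.9 y -11.3 -8.3 z -26.1 -20.9 -14.3
280 82 x -17.8 17.7 y -11.3 -7.4 z -30.1 -23.5 -18.9
285 83 x -17.8 17.6 y -11.6 -6.9 z -34.4 -26.7 -22.2
290 87 x -17.5 17.8 y -12.7 -7.1 z -39.6 -30.9 -21.7
295 51 x -12.4 10.0 y -10.7 -0.1 z -40.0 -23.8 -22.2
300 48 x -8.8 9.5 y -7.2 2.4 z -38.0 -23.9 -21.8
305 33 x -8.3 9.0 y -4.4 5.2 z -37.3 -23.6 -22.2
310 14 x -8.2 8.9 y -2.2 -1.6 z -37.5 -36.6 -23.5
```

Call:
{"op": "move_arm", "data": {
  "deltas": [
    {"claw":1,"dx":-0.6,"dy":-15,"dz":0,"turn":0},
    {"claw":1,"dx":-0.6,"dy":-40,"dz":0,"turn":0},
    {"claw":1,"dx":-0.6,"dy":-65,"dz":0,"turn":0},
    {"claw":1,"dx":-0.6,"dy":-76.8,"dz":5,"turn":0},
    {"claw":1,"dx":-0.6,"dy":-76.8,"dz":20,"turn":0},
    {"claw":1,"dx":-0.6,"dy":-76.8,"dz":40,"turn":0},
    {"claw":1,"dx":-0.6,"dy":-76.8,"dz":48,"turn":0},
    {"claw":1,"dx":-0.6,"dy":-76.8,"dz":48,"turn":0}
  ]
}}

```text
t: 7.35
eef_pos: [0.5742, -0.2279, 0.1223]
ee_rot: [0.149, 0.989, 0.002, 0.0]
contact_force: [-0.1, 0.5, -1.8]
finger_gap: 0.159
```

```bash
python3 - <<'E'
from h import *
np.set_printoptions(precision=4,suppress=True)
T=T_tool()
im,d,P,c=cam('wrist'); save(im[150:420,140:420],'w3.png'); print(T)
X=cloud(d,P,c).reshape(-1,3)
q=X[(np.abs(X[:,2]-.077)<.0035)&(np.hypot(X[:,0]-.574,X[:,1]+.229)<.035)]
Y=(q-T[:3,3])@T[:3,:3]*1000
print(len(Y),Y.min(0),Y.max(0),'target in tool',(np.array([.5738,-.2293,.083])-T[:3,3])@T[:3,:3]*1000)
# circle fit with r=26 outer edge points: per-angle max
import scipy.optimize as so
ce=np.array([.5738,-.2293]);a=np.arctan2(*(q[:,:2]-ce).T[::-1]);rr=np.hypot(*(q[:,:2]-ce).T)
E_=np.array([q[np.abs(a-t)<.1][np.argmax(rr[np.abs(a-t)<.1]),:2] for t in np.arange(-3,3.1,.2) if (np.abs(a-t)<.1).sum()>5])
f=so.least_squares(lambda p:np.hypot(*(E_-p[:2]).T)-p[2],[*ce,.026],loss='soft_l1',f_scale=.001);print(f.x,len(E_))
print((np.r_[f.x[:2],.083]-T[:3,3])@T[:3,:3]*1000)
E
```

```text
[[-0.9555  0.2951  0.0012  0.5742]
 [ 0.2951  0.9555  0.0032 -0.2279]
 [-0.0002  0.0034 -1.      0.1223]
 [ 0.      0.      0.      1.    ]]
1533 [-26.0167 -27.7235  41.809 ] [26.3433 16.5818 48.8203] target in tool [-0.0007 -1.64   39.3109]
[ 0.5738 -0.229   0.0263] 23
[ 0.1085 -1.3322 39.312 ]
```

View pics/w3.png

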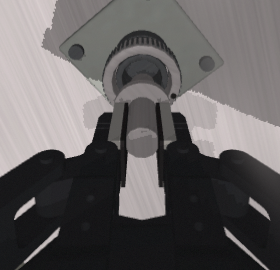

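The crop shows the foot tip just above the mouth and looking concentric, with a residual of about 0.5 mm. I'm lowering it in stages.

Call:
{"op": "move_arm", "data": {
  "deltas": [
    {"claw":1,"dx":-0.5,"dy":-0.5,"dz":3,"turn":0},
    {"claw":1,"dx":-0.5,"dy":-0.5,"dz":8,"turn":0},
    {"claw":1,"dx":-0.5,"dy":-0.5,"dz":14,"turn":0},
    {"claw":1,"dx":-0.5,"dy":-0.5,"dz":20,"turn":0},
    {"claw":1,"dx":-0.5,"dy":-0.5,"dz":26,"turn":0},
    {"claw":1,"dx":-0.5,"dy":-0.5,"dz":30,"turn":0},
    {"claw":1,"dx":-0.5,"dy":-0.5,"dz":33,"turn":0},
    {"claw":1,"dx":-0.5,"dy":-0.5,"dz":33,"turn":0}
  ]
}}

```text
t: 8.2
eef_pos: [0.575, -0.2287, 0.0902]
ee_rot: [0.149, 0.989, 0.001, 0.001]
contact_force: [-0.3, -0.3, -2.8]
finger_gap: 0.166
```

Call:
{"op": "move_arm", "data": {
  "deltas": [
    {"claw":1,"dx":0,"dy":0,"dz":2,"turn":0},
    {"claw":1,"dx":0,"dy":0,"dz":4,"turn":0},
    {"claw":1,"dx":0,"dy":0,"dz":5.5,"turn":0},
    {"claw":1,"dx":0,"dy":0,"dz":6.5,"turn":0},
    {"claw":1,"dx":0,"dy":0,"dz":7,"turn":0},
    {"claw":1,"dx":0,"dy":0,"dz":7,"turn":0}
  ]
}}

```text
t: 8.8
eef_pos: [0.575, -0.2287, 0.0832]
ee_rot: [0.149, 0.989, 0.001, 0.001]
contact_force: [0.6, -0.7, -3.6]
finger_gap: 0.167
```

Call:
{"op": "move_arm", "data": {
  "deltas": [
    {"claw":1,"dx":0,"dy":0,"dz":0.6,"turn":0},
    {"claw":1,"dx":0,"dy":0,"dz":1.2,"turn":0},
    {"claw":1,"dx":0,"dy":0,"dz":1.2,"turn":0}
  ]
}}

```text
t: 9.1
eef_pos: [0.5751, -0.2288, 0.083]
ee_rot: [0.149, 0.989, 0.001, 0.001]
contact_force: [-4.4, 1.0, 5.9]
finger_gap: 0.166
```

Contact at TCP z 83 mm, as expected for the home position. I'm releasing, backing up and checking.

Call:
{"op": "move_arm", "data": {
  "deltas": [
    {"claw":0.5,"dx":0,"dy":0,"dz":0,"turn":0},
    {"claw":0,"dx":0,"dy":0,"dz":0,"turn":0},
    {"claw":-1,"dx":0,"dy":0,"dz":0,"turn":0},
    {"claw":-1,"dx":0,"dy":0,"dz":0,"turn":0},
    {"claw":-1,"dx":0,"dy":0,"dz":0,"turn":0},
    {"claw":-1,"dx":0,"dy":0,"dz":0,"turn":0},
    {"claw":-1,"dx":0,"dy":0,"dz":0,"turn":0}
  ]
}}

```text
t: 9.8
eef_pos: [0.5752, -0.2288, 0.083]
ee_rot: [0.149, 0.989, 0.001, 0.001]
contact_force: [0.7, 0.0, -0.2]
finger_gap: 0.998
```

Call:
{"op": "move_arm", "data": {
  "deltas": [
    {"claw":-1,"dx":0,"dy":0,"dz":-10,"turn":0},
    {"claw":-1,"dx":0,"dy":0,"dz":-35,"turn":0},
    {"claw":-1,"dx":0,"dy":0,"dz":-60,"turn":0},
    {"claw":-1,"dx":0,"dy":0,"dz":-70,"turn":0},
    {"claw":-1,"dx":0,"dy":0,"dz":-70,"turn":0}
  ]
}}

```text
t: 10.3
eef_pos: [0.576, -0.2296, 0.1551]
ee_rot: [0.149, 0.989, 0.001, 0.003]
contact_force: [0.0, 0.1, -0.6]
finger_gap: 1.002
```

```bash
python3 - <<'E'
from h import *
import scipy.optimize as so
np.set_printoptions(precision=4,suppress=True)
T=T_tool(); print(T,ctrl.get_state()['joints'],ctrl.get_state()['finger_gap'])
im,d,P,c=cam('wrist'); save(im,'w4.png')
X=cloud(d,P,c).reshape(-1,3); ce=np.array([.574,-.229])
r=np.hypot(X[:,0]-ce[0],X[:,1]-ce[1])
a=X[(r<.013)&(X[:,2]>.1)]; top=a[a[:,2]>np.median(a[a[:,2]>.104,2])-.002]
print('stem top',len(top),np.median(top[:,2]),cv2.minEnclosingCircle(top[:,:2].astype(np.float32)))
q=X[(r<.03)&(X[:,2]>.0745)&(X[:,2]<.081)&(r>.018)]
print('ring',len(q),np.median(q[:,2]),cv2.minEnclosingCircle(q[:,:2].astype(np.float32)))
f=X[(r<.0155)&(r>.0095)&(X[:,2]>.06)&(X[:,2]<.085)];print('flange',len(f),np.median(f[:,2]))
for th in('plug_center','closing_ring'):
    print(th,[(world(P,r['point']),round(r['confidence'],2)) for r in ctrl.spot_point('wrist',th)[:2]])
print('ring in tool',(np.r_[ce,.066]-T[:3,3])@T[:3,:3]*1000)
E
```

```text
[[-0.9555  0.2949  0.0054  0.576 ]
 [ 0.2949  0.9555  0.0002 -0.2296]
 [-0.0051  0.0018 -1.      0.1551]
 [ 0.      0.      0.      1.    ]] [-0.5915  0.1571  0.0165  1.4257  0.0032 -1.8629] 1.0021546218634525
stem top 2124 0.2397238257188058 ((0.5713709592819214, -0.23855052888393402), 0.008414729498326778)
ring 1480 0.07650404478547898 ((0.5736541152000427, -0.22910654544830322), 0.026468677446246147)
flange 579 0.07442634899010592
plug_center [(array([ 0.5801, -0.2296,  0.0744]), 0.8)]
closing_ring []
ring in tool [ 2.4941 -0.2071 89.118 ]
```

View pics/w4.png

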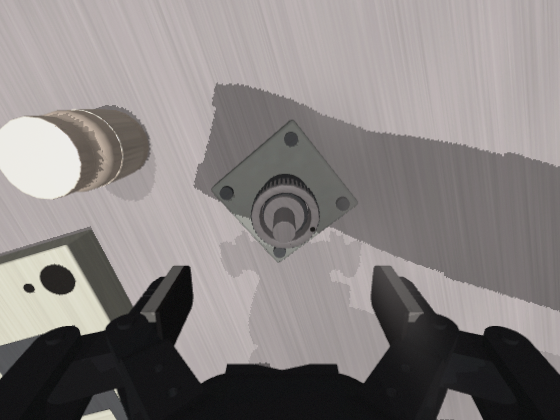

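The wrist picture shows the plug standing upright in the ring at (284,215), with the dot at (312,229). Flange top is at z 74.4 mm against a nominal 75 at home, and the ring top is at 76.5. I'm going down over the ring.

Call:
{"op": "move_arm", "data": {
  "deltas": [
    {"claw":-1,"dx":1.6,"dy":-0.2,"dz":20,"turn":0},
    {"claw":-1,"dx":1.6,"dy":-0.2,"dz":45,"turn":0},
    {"claw":-1,"dx":1.6,"dy":-0.2,"dz":70,"turn":0},
    {"claw":-1,"dx":1.6,"dy":-0.2,"dz":90,"turn":0},
    {"claw":-1,"dx":1.6,"dy":-0.2,"dz":102,"turn":0},
    {"claw":-1,"dx":1.6,"dy":-0.2,"dz":109,"turn":0},
    {"claw":-1,"dx":1.6,"dy":-0.2,"dz":109,"turn":0}
  ],
  "force": 40
}}

```text
t: 11.15
eef_pos: [0.5725, -0.2276, 0.0416]
ee_rot: [0.149, 0.989, 0.002, -0.0]
contact_force: [0.2, -0.1, 0.0]
finger_gap: 1.001
```

```bash
python3 - <<'E'
from h import *
s=ctrl.get_state(); print(s['eef_pos'],s['contact_force'],s['torque'],T_tool()[:3,:3].round(4),(np.array([.5738,-.2291,.046])-s['eef_pos'])@T_tool()[:3,:3]*1000)
E
```

```text
[ 0.57245868 -0.22757366  0.0416307 ] [ 0.23171964 -0.11331694  0.04760375] [ 0.0528933  -0.01422242  0.03158464] [[-9.555e-01  2.950e-01 -2.000e-04]
 [ 2.950e-01  9.555e-01  4.000e-03]
 [ 1.300e-03  3.800e-03 -1.000e+00]] [-1.72604928 -1.04635989 -4.37555577]
```

Call:
{"op": "move_arm", "data": {
  "deltas": [
    {"claw":-1,"dx":-2.2,"dy":-1,"dz":-4,"turn":0},
    {"claw":-1,"dx":-2.2,"dy":-1,"dz":-4,"turn":0},
    {"claw":-1,"dx":-2.2,"dy":-1,"dz":-4,"turn":0}
  ]
}}

```text
t: 11.45
eef_pos: [0.575, -0.2297, 0.0468]
ee_rot: [0.149, 0.989, 0.002, 0.0]
contact_force: [0.0, 0.4, 1.0]
finger_gap: 0.998
```

Call:
{"op": "move_arm", "data": {
  "deltas": [
    {"claw":1,"dx":0,"dy":0,"dz":0,"turn":0},
    {"claw":1,"dx":0,"dy":0,"dz":0,"turn":0},
    {"claw":1,"dx":0,"dy":0,"dz":0,"turn":0},
    {"claw":1,"dx":0,"dy":0,"dz":0,"turn":0},
    {"claw":1,"dx":0,"dy":0,"dz":0,"turn":0},
    {"claw":1,"dx":0,"dy":0,"dz":0,"turn":0}
  ],
  "force": 40
}}

```text
t: 12.05
eef_pos: [0.5739, -0.2294, 0.0476]
ee_rot: [0.149, 0.989, 0.002, -0.001]
contact_force: [-9.0, 3.0, 9.8]
finger_gap: 0.601
```

```bash
python3 - <<'E'
from h import *
s=ctrl.get_state(); print(s['joints'],s['eef_pos'],s['contact_force'],s['torque'],T_tool()[:3,:3].round(4),s['contact_force']@T_tool()[:3,:3])
E
```

```text
[-0.59265654  0.20932155 -0.12273512  1.24122871  0.00223343 -1.86395438] [ 0.57390861 -0.22941283  0.04760751] [-9.00426396  3.02844959  9.82269556] [0.63654626 1.9603255  0.10012505] [[-9.555e-01  2.950e-01 -8.000e-04]
 [ 2.950e-01  9.555e-01  3.200e-03]
 [ 1.700e-03  2.900e-03 -1.000e+00]] [ 9.51400448  0.26502592 -9.80546299]
```

Call:
{"op": "move_arm", "data": {
  "deltas": [
    {"claw":1,"dx":0,"dy":0,"dz":0,"turn":0.08},
    {"claw":1,"dx":0,"dy":0,"dz":0.1,"turn":0.2},
    {"claw":1,"dx":0,"dy":0,"dz":0.2,"turn":0.33},
    {"claw":1,"dx":0,"dy":0,"dz":0.3,"turn":0.46},
    {"claw":1,"dx":0,"dy":0,"dz":0.4,"turn":0.59},
    {"claw":1,"dx":0,"dy":0,"dz":0.5,"turn":0.72},
    {"claw":1,"dx":0,"dy":0,"dz":0.5,"turn":0.8},
    {"claw":1,"dx":0,"dy":0,"dz":0.5,"turn":0.8}
  ]
}}

```text
t: 12.85
eef_pos: [0.5735, -0.2291, 0.0472]
ee_rot: [0.523, 0.852, 0.001, -0.002]
contact_force: [-4.2, 1.8, 4.0]
finger_gap: 0.601
```

```bash
cat > st.py <<'E'
from h import *
s=ctrl.get_state(); T=T_tool(s); print(s['t'],s['joints'].round(4),'yaw',np.arctan2(T[1,0],T[0,0]).round(4),s['eef_pos'].round(4),'F',s['contact_force'].round(1),'M',s['torque'].round(2),'gap',round(s['finger_gap'],3),'Ftool',(s['contact_force']@T[:3,:3]).round(1),'j6tq',s['joint_torque'][5].round(3))
E
python3 st.py
```

```text
12.85 [-0.5926  0.2093 -0.1234  1.2415  0.0022 -1.0628] yaw 2.0411 [ 0.5735 -0.2291  0.0472] F [-4.2  1.8  4. ] M [ 0.57  0.79 -0.05] gap 0.601 Ftool [ 3.5 -2.9 -4. ] j6tq 1.16
```

Call:
{"op": "move_arm", "data": {
  "deltas": [
    {"claw":1,"dx":0,"dy":0,"dz":0,"turn":0.08},
    {"claw":1,"dx":0,"dy":0,"dz":0.1,"turn":0.2},
    {"claw":1,"dx":0,"dy":0,"dz":0.2,"turn":0.33},
    {"claw":1,"dx":0,"dy":0,"dz":0.3,"turn":0.46},
    {"claw":1,"dx":0,"dy":0,"dz":0.4,"turn":0.59},
    {"claw":1,"dx":0,"dy":0,"dz":0.5,"turn":0.72},
    {"claw":1,"dx":0,"dy":0,"dz":0.5,"turn":0.8},
    {"claw":1,"dx":0,"dy":0,"dz":0.5,"turn":0.8}
  ]
}}

```text
t: 13.65
eef_pos: [0.5735, -0.2287, 0.0468]
ee_rot: [0.813, 0.582, 0.001, -0.002]
contact_force: [-1.7, 3.8, 3.3]
finger_gap: 0.596
```

```bash
python3 st.py
```

```text
13.65 [-0.5923  0.2096 -0.124   1.2411  0.0029 -0.264 ] yaw 1.2425 [ 0.5735 -0.2287  0.0468] F [-1.7  3.8  3.3] M [ 0.74  0.21 -0.02] gap 0.596 Ftool [ 3.  -2.9 -3.3] j6tq 1.157
```

Call:
{"op": "move_arm", "data": {
  "deltas": [
    {"claw":1,"dx":0,"dy":0,"dz":0,"turn":0.06},
    {"claw":1,"dx":0,"dy":0,"dz":0.1,"turn":0.13},
    {"claw":1,"dx":0,"dy":0,"dz":0.1,"turn":0.2},
    {"claw":1,"dx":0,"dy":0,"dz":0.1,"turn":0.2}
  ]
}}

```text
t: 14.05
eef_pos: [0.5736, -0.2285, 0.0467]
ee_rot: [0.866, 0.499, 0.001, -0.002]
contact_force: [-0.7, 1.5, 1.3]
finger_gap: 0.597
```

```bash
python3 st.py
```

```text
14.05 [-0.5922  0.2096 -0.1241  1.2409  0.0031 -0.0668] yaw 1.0453 [ 0.5736 -0.2285  0.0467] F [-0.7  1.5  1.3] M [ 0.5   0.02 -0.05] gap 0.597 Ftool [ 0.9 -1.4 -1.3] j6tq 0.93
```

Call:
{"op": "move_arm", "data": {
  "deltas": [
    {"claw":1,"dx":0,"dy":0,"dz":0,"turn":0.05},
    {"claw":1,"dx":0,"dy":0,"dz":0.1,"turn":0.12},
    {"claw":1,"dx":0,"dy":0,"dz":0.1,"turn":0.15}
  ]
}}

```text
t: 14.35
eef_pos: [0.5736, -0.2284, 0.0466]
ee_rot: [0.901, 0.434, 0.0, -0.002]
contact_force: [-0.8, 2.2, 2.2]
finger_gap: 0.596
```

```bash
python3 st.py
```

```text
14.35 [-0.5921  0.2097 -0.1242  1.2407  0.0033  0.0811] yaw 0.8976 [ 0.5736 -0.2284  0.0466] F [-0.8  2.2  2.2] M [0.43 0.04 0.09] gap 0.596 Ftool [ 1.2 -2.  -2.2] j6tq 0.101
```

Call:
{"op": "move_arm", "data": {
  "deltas": [
    {"claw":1,"dx":0,"dy":0,"dz":0,"turn":0.05},
    {"claw":1,"dx":0,"dy":0,"dz":0.1,"turn":0.12},
    {"claw":1,"dx":0,"dy":0,"dz":0.1,"turn":0.15}
  ]
}}

```text
t: 14.65
eef_pos: [0.5737, -0.2284, 0.0466]
ee_rot: [0.931, 0.366, 0.0, -0.002]
contact_force: [-0.8, 1.4, 1.8]
finger_gap: 0.597
```

```bash
python3 st.py
```

```text
14.65 [-0.592   0.2097 -0.1243  1.2405  0.0033  0.2289] yaw 0.7498 [ 0.5737 -0.2284  0.0466] F [-0.8  1.4  1.8] M [0.36 0.12 1.1 ] gap 0.597 Ftool [ 0.4 -1.6 -1.8] j6tq 1.216
```

Call:
{"op": "move_arm", "data": {
  "deltas": [
    {"claw":1,"dx":0,"dy":0,"dz":0,"turn":0.05},
    {"claw":1,"dx":0,"dy":0,"dz":0.1,"turn":0.12},
    {"claw":1,"dx":0,"dy":0,"dz":0.1,"turn":0.15}
  ]
}}

```text
t: 14.95
eef_pos: [0.5741, -0.2289, 0.0466]
ee_rot: [0.955, 0.296, 0.0, -0.002]
contact_force: [0.3, -1.9, 0.6]
finger_gap: 0.596
```

```bash
python3 st.py
```

```text
14.95 [-0.5921  0.2098 -0.124   1.2394  0.0028  0.3773] yaw 0.6014 [ 0.5741 -0.2289  0.0466] F [ 0.3 -1.9  0.6] M [-0.33 -0.17  1.17] gap 0.596 Ftool [-0.8  1.7 -0.6] j6tq 1.161
```

Mz rose from about 0 to 1.1–1.17 N·m and held there with the pads slipping, so the ring is bottomed at about 2.0 rad of travel. I'm now measuring the elastic wind-up by unwinding a little.

Call:
{"op": "move_arm", "data": {
  "deltas": [
    {"claw":1,"dx":0,"dy":0,"dz":0,"turn":-0.01},
    {"claw":1,"dx":0,"dy":0,"dz":0,"turn":-0.01}
  ]
}}

```text
t: 15.15
eef_pos: [0.5741, -0.2289, 0.0466]
ee_rot: [0.953, 0.302, 0.0, -0.002]
contact_force: [0.4, -1.1, 0.8]
finger_gap: 0.597
```

```bash
python3 st.py
```

```text
15.15 [-0.5921  0.2099 -0.124   1.2394  0.0027  0.3644] yaw 0.6144 [ 0.5741 -0.2289  0.0466] F [ 0.4 -1.1  0.8] M [-0.06 -0.12  0.92] gap 0.597 Ftool [-0.3  1.1 -0.8] j6tq 0.769
```

Call:
{"op": "move_arm", "data": {
  "deltas": [
    {"claw":1,"dx":0,"dy":0,"dz":0,"turn":-0.02},
    {"claw":1,"dx":0,"dy":0,"dz":0,"turn":-0.02}
  ]
}}

```text
t: 15.35
eef_pos: [0.5741, -0.2289, 0.0467]
ee_rot: [0.95, 0.313, 0.0, -0.002]
contact_force: [-0.3, 1.0, 0.8]
finger_gap: 0.602
```

```bash
python3 st.py
```

```text
15.35 [-0.5921  0.2098 -0.1239  1.2394  0.0028  0.3427] yaw 0.636 [ 0.5741 -0.2289  0.0467] F [-0.3  1.   0.8] M [-0.06 -0.11  0.46] gap 0.602 Ftool [ 0.3 -1.  -0.8] j6tq 0.151
```

The torque falls linearly, so zero torque extrapolates to yaw ≈ 0.658. The back-off target is therefore yaw ≈ 2.232.

Call:
{"op": "move_arm", "data": {
  "deltas": [
    {"claw":1,"dx":0,"dy":0,"dz":0,"turn":-0.06},
    {"claw":1,"dx":0,"dy":0,"dz":-0.1,"turn":-0.17},
    {"claw":1,"dx":0,"dy":0,"dz":-0.2,"turn":-0.3},
    {"claw":1,"dx":0,"dy":0,"dz":-0.3,"turn":-0.43},
    {"claw":1,"dx":0,"dy":0,"dz":-0.4,"turn":-0.56},
    {"claw":1,"dx":0,"dy":0,"dz":-0.4,"turn":-0.69},
    {"claw":1,"dx":0,"dy":0,"dz":-0.5,"turn":-0.8},
    {"claw":1,"dx":0,"dy":0,"dz":-0.5,"turn":-0.8}
  ]
}}

```text
t: 16.15
eef_pos: [0.5741, -0.2289, 0.0471]
ee_rot: [0.753, 0.658, 0.001, -0.002]
contact_force: [1.3, 0.6, 0.5]
finger_gap: 0.6
```

```bash
python3 st.py
```

```text
16.15 [-0.5922  0.2094 -0.1235  1.2403  0.0031 -0.4587] yaw 1.4373 [ 0.5741 -0.2289  0.0471] F [1.3 0.6 0.5] M [ 0.15 -0.21  0.05] gap 0.6 Ftool [ 0.8  1.2 -0.5] j6tq -1.55
```

Remaining: 2.232 − 1.437 = 0.795.

Call:
{"op": "move_arm", "data": {
  "deltas": [
    {"claw":1,"dx":0,"dy":0,"dz":0,"turn":-0.06},
    {"claw":1,"dx":0,"dy":0,"dz":-0.1,"turn":-0.17},
    {"claw":1,"dx":0,"dy":0,"dz":-0.2,"turn":-0.3},
    {"claw":1,"dx":0,"dy":0,"dz":-0.3,"turn":-0.43},
    {"claw":1,"dx":0,"dy":0,"dz":-0.4,"turn":-0.56},
    {"claw":1,"dx":0,"dy":0,"dz":-0.4,"turn":-0.68},
    {"claw":1,"dx":0,"dy":0,"dz":-0.5,"turn":-0.76},
    {"claw":1,"dx":0,"dy":0,"dz":-0.5,"turn":-0.795}
  ]
}}

```text
t: 16.95
eef_pos: [0.5741, -0.2288, 0.0477]
ee_rot: [0.44, 0.898, 0.002, -0.001]
contact_force: [1.0, 1.2, 1.7]
finger_gap: 0.599
```

Call:
{"op": "move_arm", "data": {
  "deltas": [
    {"claw":1,"dx":0,"dy":0,"dz":0,"turn":0},
    {"claw":1,"dx":0,"dy":0,"dz":0,"turn":0}
  ]
}}

```text
t: 17.15
eef_pos: [0.5741, -0.2288, 0.0477]
ee_rot: [0.441, 0.898, 0.002, -0.001]
contact_force: [-0.3, 0.5, 1.2]
finger_gap: 0.603
```

```bash
python3 st.py; python3 - <<'E'
from h import *
np.set_printoptions(precision=4,suppress=True)
im,d,P,c=cam('wrist'); save(im,'w5.png')
X=cloud(d,P,c).reshape(-1,3); r=np.hypot(X[:,0]-.5738,X[:,1]+.2291)
q=X[(r<.025)&(X[:,2]>.074)&(X[:,2]<.08)&(r>.0205)]; print('ring top',len(q),np.median(q[:,2]))
f=X[(r<.0145)&(r>.0095)&(X[:,2]>.06)&(X[:,2]<.085)];print('flange',len(f),np.median(f[:,2]))
im,d,P,c=cam('scene'); save(cv2.resize(im[170:290,40:240],None,fx=3.5,fy=3.5),'s5.png')
E
```

```text
17.15 [-0.5922  0.209  -0.123   1.2414  0.0034 -1.2497] yaw 2.2283 [ 0.5741 -0.2288  0.0477] F [-0.3  0.5  1.2] M [ 0.08 -0.08  0.07] gap 0.603 Ftool [ 0.6  0.1 -1.2] j6tq 0.018
ring top 2685 0.07638111478700088
flange 1338 0.07447415721708842
```

View pics/w5.png

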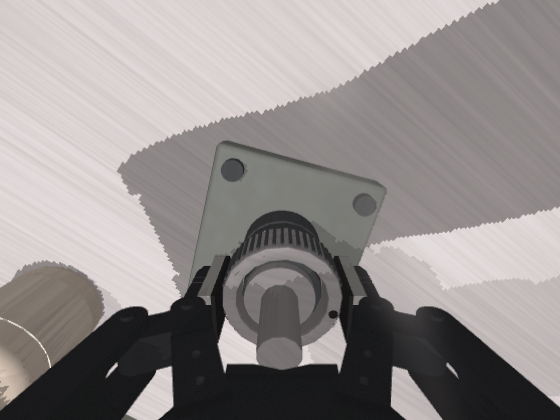

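View pics/s5.png

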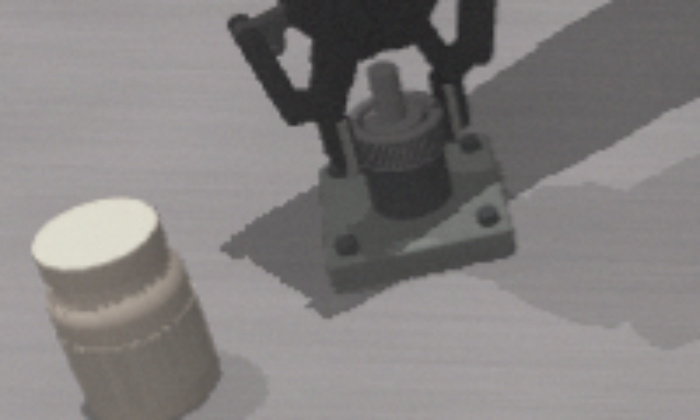

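The wrist picture shows the ring gripped, the plug upright in it and the dot at (333,314). The scene crop shows the same from the side, with the jar undisturbed. As a last cross-check I'm comparing the dot's angle with its starting angle.

```bash
python3 - <<'E'
from h import *
c=ctrl.get_calibration('wrist'); H=np.array(c['hand_eye'])
K=np.array([[c['fx'],0,c['cx']],[0,c['fy'],c['cy']],[0,0,1]])
T4=np.eye(4);T4[:3]=[[-.9555,.2949,.0054,.576],[.2949,.9555,.0002,-.2296],[-.0051,.0018,-1,.1551]]
for n,T,(u,v),z in(('w4',T4,(312,229),.0773),('w5',T_tool(),(333,314),.077)):
    g=cv2.cvtColor(cv2.imread('pics/'+n+'.png'),cv2.COLOR_BGR2GRAY).astype(float)
    w=np.clip(70-g[v-5:v+6,u-5:u+6],0,None); yy,xx=np.mgrid[v-5:v+6,u-5:u+6]
    if w.sum()>0: u,v=(w*xx).sum()/w.sum(),(w*yy).sum()/w.sum()
    x,y=cv2.undistortPoints(np.array([[[u,v]]],float),K,np.array(c['dist_coeffs']))[0,0]
    P=T@H; r=P[:3,:3]@[x,-y,-1]; p=P[:3,3]+r*(z-P[2,3])/r[2]
    e=p[:2]-[.5738,-.2291]; print(n,(u,v),p,'r',np.hypot(*e),'az',np.arctan2(e[1],e[0]))
E
```

```text
w4 (np.float64(312.0794602698651), np.float64(228.75262368815592)) [ 0.55656688 -0.2146723   0.0773    ] r 0.022475293979318234 az 2.4445723790716043
w5 (np.float64(332.86742756804216), np.float64(314.0417032484636)) [ 0.56472147 -0.20795342  0.077     ] r 0.02301298638900168 az 1.976315705178476
```

```bash
python3 -c "
from workcell import ctrl
print(ctrl.finish_job())"
```

```text
the job is handed in; nothing more can be done
None
```

The plug is home in the chuck and released. The ring was screwed down to its stop and backed off a quarter turn, and the gripper was still holding it at 40 N when I handed in, at about 17 s.

- **Plug:** it stopped at the expected height when lowered. Its flange top measured 74.4 mm at release and 74.5 mm at the end, against 75 mm nominal. It stands upright in both final pictures.
- **Bottoming:** the moment about the ring's axis rose from about 0 to 1.1–1.17 N·m and stayed there while the pads slipped on the ring. I took that as the stop, after about 2.0 rad of closing.
- **Back-off:** I turned back 1.570 rad from the point where that moment extrapolated to zero. The residual moment at the end was 0.07 N·m, close to noise.
- **Dot check:** the ring's dot ended 0.47 rad clockwise of its start, which implies a starting turn of about 2.04 rad. That agrees with where the stop was felt (1.95–2.09 rad). I expect the final setting to be good to a few hundredths of a radian.
- **Disagreement:** at the end the ring top read 76.4 mm in depth, against 77.0 nominal. The flange read low by a similar amount, so I put this down to camera calibration.
- **Other things:** the jar looked undisturbed in the final crop. I did not check the hammer and the other two tools again at the end, but no move went near them after the plug was lifted.
- **Refused call:** the first move call was rejected as invalid because I had left out dz, and nothing moved.

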